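# Dispense a pendant blank from the stack magazine onto the bench block

### The job

At the jeweller's bench, push the magazine's slide all the way forward by its upright handle so that the lowest stone blank comes out onto the narrow tongue, and draw the slide back so that the rest of the stack drops down. Pick the blank up from the tongue and lay it flat on the middle of the square steel bench block (not the round one) without dropping it, and leave only that one blank dispensed.

Things in the scene. Friction and masses are not known exactly. Their poses are not given: they have to be found in the camera images.
- handle (a point): On the axis, 80 mm up, of the slide's upright round wooden handle (16 mm thick, free to grip from 35 to 100 mm above the bench). The slide runs only along the blanks' x, level, forward being +x from handle to stack to tongue; it needs about 2 N, stays where left. Between end stops the handle goes from 127 mm (back) to 52 mm (forward) behind the stack's axis; it starts 0 to 8 mm off the back stop.
- blank: Lowest blank in the stack: pale stone slab 44 x 32 x 10 mm, 40 g. Origin at the centre of its underside; x along the 44 mm (the push direction at the start), y across, z up. Starts with its underside 25 mm above the bench; pushed fully out it lies at that height, 63 mm ahead of the stack's axis, on a tongue 18 mm wide (5 mm lip at 102 mm) with free space beside it down to the bench.
- next_blank: Second of the five equal blanks; axes and origin alike, on the stack's axis, in a fixed plywood tower (57 x 47 mm, top 80 mm above the bench) and staying there. Its underside is 35 mm above the bench at the start, 32 mm while the slide's 7 mm pusher plate is under it, and 25 mm once the slide is back and it has dropped to the floor.
- square_block: The target: loose square steel bench block 66 x 66 x 18 mm, 0.6 kg; origin at the centre of its underside (top face 18 mm above), axes along its edges, z up. A round steel block, 70 mm in diameter and as high, stands 100 to 230 mm from it; the two change places from run to run.

How it is judged:
By the outcome, as a careful person would: the job done as asked, in the order asked, and still so for the second after the job is handed in, with the robot touching nothing.
It also fails if it takes over 51 s, if anything falls off the work surface, if the arm or the gripper's body presses on something with over 40 N, if the wrist force passes 120 N, or if a joint passes its speed limit or range.

### The arm

A 7-joint arm with a two-finger parallel gripper is mounted at the origin on the work surface. World frame = base frame: x ahead of the robot, y to its left, z up, the work surface at z = 0. Lengths are in mm, angles in rad, forces in N, time in s.
With the tool pointing down it reaches from about 400 to 850 mm from the base axis. Payload 4.5 kg.
Tool frame: the origin (TCP) lies midway between the tips of the shut fingers; the grasp point (between the pads) lies 19 mm behind it; z points along the fingers, y is the direction in which the jaws open and shut (so a half turn about z gives the same grasp; the last joint's range is limited). The gripper opens to 85 mm and grips with 20 to 120 N. Pads are 22 mm wide; open, the fingers measure 114 mm over their backs; the gripper's body (76 mm by 85 mm) begins 54 mm behind the grasp point. The pads swing forward as they close: fully open they stand 13 mm farther back than shut.
Start: joints at [-1.142, 0.689, -0.195, 1.565, 0.157, 0.902, -0.215], TCP at [240.373, 576.953, 231.317] pointing down, gripper open.
Joint ranges: [-3.01, 3.01], [-0.46, 2.08], [-1.47, 1.51], [0.13, 2.56], [-1, 4.14], [0.04, 2.09], [-2.66, 2.66]. Speed limits (rad/s): [2.57, 2.57, 3.14, 3.14, 3.14, 3.14, 3.14].

### API

Orientations are given as [roll, pitch, yaw] about the fixed x, y, z axes, in that order (R = Rz(yaw) Ry(pitch) Rx(roll)).
In Python, from bench import sensors, vision, bot gives the robot as it stands.
- The arm moves only by the tool servo_tool, never from a script. Its argument "commands" is text: rows parted by semicolons, each of 5 numbers parted by spaces: the shift along the tool's x, y, z in mm, then the turn about the tool's z in rad, then the closure, from 0 (fully open) to 1 (shut). A call has 1 to 20 rows; each row is the pose to reach, as a shift and turn from the pose measured when the call began, along the tool's axes at that moment; what a row does not reach only later rows make up. A row lasts 1/10 s, in which the tool goes at most 50 mm and 8.59 degrees, less where a joint would pass 70% of its speed; a pose out of reach is approached as far as the arm can. A call with a gripper value outside its range is refused whole. The fingers move at their own pace and stop on an object; "newtons" is the grip in N (left out, the last holds). Time passes only in rows, so rows that repeat a pose let the fingers close. It gives the time, the measured TCP pose, the force and the opening at its end, in the units of the state.
- sensors.get_obs(): the state, without advancing time (a new reading comes with each control period).
- vision.camera(name): name is "scene" or "top" or "wrist"; returns (picture, depth): 400x640x3 uint8, red, green, blue; 400x640 float32, mm along the optical axis (not along the pixel's ray), 0 where there is no reading.
- vision.calibration(name): a dict with "mtx" (3x3 intrinsics, pixels), "origin" and "attitude" of the camera in the world; the wrist camera has in their place "mount" (4x4, takes a point from camera to tool coordinates, whose origin is the TCP and whose axes are the flange's). Camera axes: x right, y up, looking along -z (the intrinsics and any distortion apply to the point x, -y, -z); pixel columns grow to the right and rows downward; lengths in mm; the calibration is good to about 2 mm. The wrist camera is an equidistant fisheye: a pixel r from the principal point sees the ray r / f radians off the axis. A picture is of the moment at which its call begins: read the wrist's pose just before it. calibration takes no time and is no camera call.
- bot.finish_job(): hands the job in, once; it reports no verdict.
The state is a dict: "t": time; "joint_pos": joint angles; "qd": joint speeds; "effort": joint torques, N m; "eef_pos": TCP position; "tool_rot": TCP orientation; "contact_force": force on the tool from outside, world axes, zero at the start; "wrist_torque": the same for the moment, N m; "finger_gap": finger opening in mm.
Only numpy, scipy, OpenCV 4.12 (cv2) and the standard library are available. Lean on these libraries where they do the work, as an engineer would, in place of code of your own. Each camera call takes 0.05 s, during which the arm holds its last target. There are 200 camera calls.

## Working session

There is one attempt and no reset: what is moved stays moved. The work goes in short steps, Python scripts to look and compute and a tool call to move; the robot and the scene stay as the last step left them, time stands still between calls to the robot, and variables do not carry over. Pictures are saved under pics/ and viewed, about 8 in all and at most 12, crops included, and the job is handed in when it is done.

Besides the shell and the picture viewer there is one more tool, called after "Request:" as a command line: name --argument value ..., lists and objects as JSON in quotes. servo_tool: Moves the arm, as the interface text tells. Its arguments: {"type":"object","properties":{"commands":{"type":"string"},"newtons":{"type":"number"}},"required":["commands"]}

```bash
ls; mkdir -p pics
cat > h.py <<'E'
import numpy as np, cv2
from bench import sensors, vision, bot
from scipy.spatial.transform import Rotation as R
def rot(a):
    a=np.array(a,float)
    return a if a.shape==(3,3) else R.from_euler('xyz',a).as_matrix()
def points(name,depth,cal):
    K=np.array(cal['mtx']);h,w=depth.shape
    u,v=np.meshgrid(np.arange(w),np.arange(h))
    X=(u-K[0,2])/K[0,0]*depth;Y=(v-K[1,2])/K[1,1]*depth
    P=np.stack([X,-Y,-depth],-1)
    return P@rot(cal['attitude']).T+np.array(cal['origin'])
E
python3 - <<'E'
from h import *
o=sensors.get_obs();print(o)
for n in ('scene','top'):
    print(n,vision.calibration(n))
    p,d=vision.camera(n); cv2.imwrite(f'pics/{n}0.png',p[:,:,::-1]); np.savez(f'{n}0.npz',p=p,d=d)
print(vision.calibration('wrist'))
E
```

```text
pics
{'t': 0.0, 'joint_pos': array([-1.14219943,  0.68999578, -0.19449903,  1.56638408,  0.15732808,
        0.90248978, -0.21507186]), 'qd': array([-0.00067554, -0.00068326, -0.00255797, -0.00070886, -0.00095422,
        0.00018253, -0.00016797]), 'effort': array([-2.02090455e-04, -5.39602697e+01, -1.26678117e+00, -1.58541942e+01,
        9.11676208e-03,  9.47826309e-03,  5.29949972e-06]), 'eef_pos': array([240.19334418, 576.2802792 , 230.46564508]), 'tool_rot': array([-3.13971705e+00,  1.67162923e-04,  2.74691926e+00]), 'contact_force': array([-0.70677491, -0.3945524 ,  0.90805139]), 'wrist_torque': array([0.02039628, 0.00190789, 0.00701352]), 'finger_gap': 85.21275179836151}
scene {'mtx': array([[480.29148008,   0.        , 333.97394399],
       [  0.        , 480.29148008, 200.76164089],
       [  0.        ,   0.        ,   1.        ]]), 'origin': array([1194.21459092, -197.98617732,  672.11919897]), 'attitude': array([0.87520422, 0.01268887, 1.2433531 ])}
top {'mtx': array([[399.23043946,   0.        , 321.8144659 ],
       [  0.        , 399.23043946, 205.27661385],
       [  0.        ,   0.        ,   1.        ]]), 'origin': array([398.78322905,   8.39361086, 761.12005179]), 'attitude': array([ 0.19189551,  0.0107453 , -1.54734875])}
{'mtx': array([[309.70691629,   0.        , 314.09669848],
       [  0.        , 309.70691629, 203.1190694 ],
       [  0.        ,   0.        ,   1.        ]]), 'mount': array([[-5.75935883e-04,  9.48053038e-01,  3.18111781e-01,
         8.23536892e+01],
       [ 9.99999751e-01,  6.76034820e-04, -2.04271358e-04,
         5.29471875e-01],
       [-4.08714722e-04,  3.18111584e-01, -9.48053191e-01,
        -1.42468144e+02],
       [ 0.00000000e+00,  0.00000000e+00,  0.00000000e+00,
         1.00000000e+00]])}
```

View pics/scene0.png

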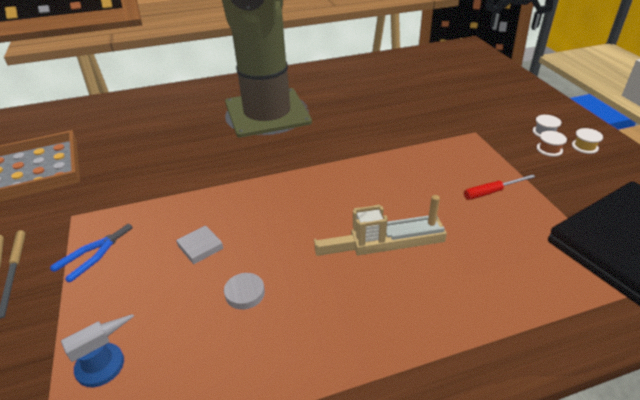

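View pics/top0.png

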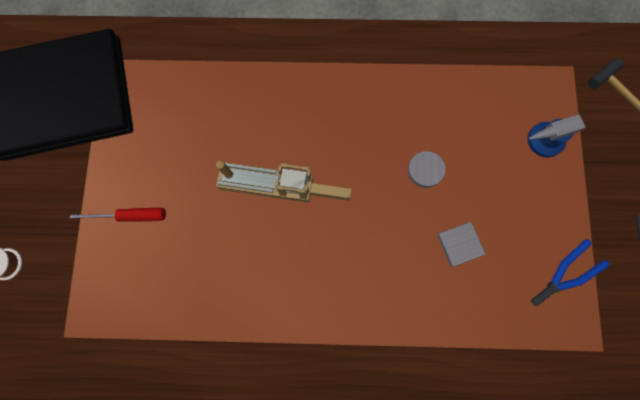

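The pictures show the magazine with its handle at (225,170) in the top view, its tower at (294,180) and its tongue tip at (350,193). The square block is at (462,244) and the round one at (427,169). Next I'll turn these into positions.

```bash
cat >> h.py <<'E'
def onplane(cal,uv,z):
    K=np.array(cal['mtx']);uv=np.atleast_2d(uv).astype(float)
    d=np.stack([(uv[:,0]-K[0,2])/K[0,0],-(uv[:,1]-K[1,2])/K[1,1],-np.ones(len(uv))],-1)@rot(cal['attitude']).T
    o=np.array(cal['origin']);return o+d*((z-o[2])/d[:,2])[:,None]
E
python3 - <<'E'
from h import *
for n in('top','scene'):
    f=np.load(n+'0.npz');p,d=f['p'],f['d'];cal=vision.calibration(n);P=points(n,d,cal)
    hsv=cv2.cvtColor(p,cv2.COLOR_RGB2HSV)
    g=(hsv[...,1]<70)&(P[...,0]>250)&(P[...,0]<850)&(abs(P[...,1])<500)&(hsv[...,2]>90)
    c,_=cv2.findContours(g.astype(np.uint8),cv2.RETR_EXTERNAL,cv2.CHAIN_APPROX_NONE)
    for k in c:
        if cv2.contourArea(k)>60:
            r=cv2.minAreaRect(k);m=np.zeros(g.shape,np.uint8);cv2.drawContours(m,[k],-1,1,-1)
            z=np.median(P[...,2][m>0])
            W=onplane(cal,k[:,0],z)[:,:2].astype(np.float32);w=cv2.minAreaRect(W)
            print(n,np.round(r[0]),'z',z,'world',np.round(w[0],1),np.round(w[1],1),round(w[2],1))
    # height classes near magazine
    S=(P[...,0]>300)&(P[...,0]<750)&(P[...,1]>-120)&(P[...,1]<300)&(P[...,2]>13)
    for lo,hi in((15,30),(72,85),(90,112)):
        m=S&(P[...,2]>lo)&(P[...,2]<hi);q=P[m]
        if len(q)>5:print(n,lo,hi,len(q),q.mean(0).round(1),cv2.minAreaRect(q[:,:2].astype(np.float32)), np.median(q[:,2]))
E
python3 - <<'E'
import cv2
a=cv2.imread('pics/top0.png')[140:215,205:365]
cv2.imwrite('pics/c1.png',cv2.resize(a,None,fx=5,fy=5,interpolation=cv2.INTER_CUBIC))
E
```

```text
top [461. 244.] z 18.258177954114785 world [ 475.8 -239.8] [65.2 68.7] 21.5
top [ 92. 216.] z 14.890901083742506 world [514.3 458.5] [ 5.8 82.7] 1.2
top [293. 178.] z 74.79284583775052 world [579.4  71.4] [45.9 34.1] 82.5
top [248. 177.] z 32.061372115528286 world [591.1 160.1] [113.   44.7] 82.7
top [426. 168.] z 18.281812432879747 world [ 620.1 -180.5] [67.7 69.4] 46.3
top [556. 129.] z 79.93049591905651 world [ 679.8 -396.6] [ 27.1 103.2] 18.7
top 15 30 1099 [574.4  87.4  24.6] ((582.02099609375, 94.27128601074219), (256.28515625, 50.71780014038086), 82.5335464477539) 24.896839853867164
top 72 85 741 [579.3  76.   76.6] ((585.40478515625, 121.82393646240234), (156.8894805908203, 47.47392654418945), 82.9279556274414) 75.79180022832907
top 90 112 72 [594.2 195.9  98.5] ((595.1280517578125, 196.8623809814453), (13.915284156799316, 14.664728164672852), 48.063106536865234) 99.36602334278626
scene [ 98. 333.] z 78.19502035743784 world [ 686.7 -396.2] [52.3 98.5] 24.6
scene [244. 290.] z 18.17486621215062 world [ 626.5 -179.9] [68.4 80.8] 83.1
scene [200. 244.] z 18.023189913529222 world [ 484.1 -239.3] [80.4 68.8] 21.5
scene [372. 232.] z 47.39447981060914 world [594.8  72.9] [26.7 47. ] 68.4
scene [414. 227.] z 32.77873861580713 world [592.2 159.6] [114.2  52.2] 82.8
scene [369. 216.] z 75.52890957651726 world [577.9  72.1] [48.5 32.1] 83.5
scene 15 30 1183 [593.2  82.1  23.5] ((583.0997924804688, 93.67703247070312), (255.6991729736328, 51.431514739990234), 82.4585189819336) 24.588283982143366
scene 72 85 621 [580.7  80.4  77.2] ((586.51025390625, 123.25367736816406), (161.6519775390625, 50.00429916381836), 82.6194839477539) 76.45569203514083
scene 90 112 69 [597.5 195.1  97. ] ((596.4808349609375, 195.97607421875), (13.761453628540039, 15.73303508758545), 75.41796112060547) 98.43023372167863
```

View pics/c1.png

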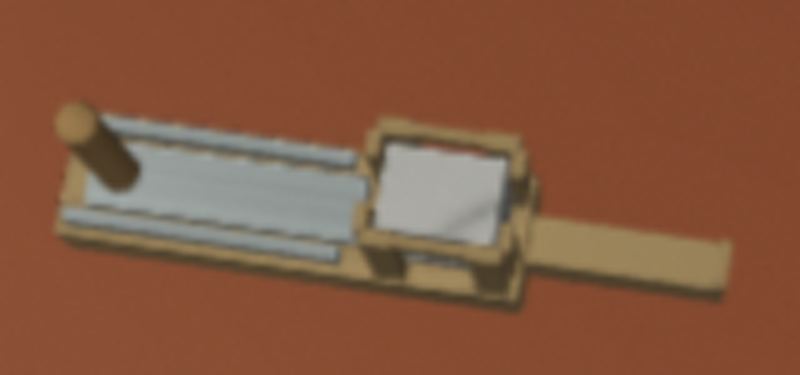

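```bash
cat >> h.py <<'E'
def go(x,y,z,yaw=None):
    o=sensors.get_obs();r=rot(o['tool_rot']);t=r.T@(np.array([x,y,z])-o['eef_pos'])
    cy=np.arctan2(r[1,0],r[0,0])
    dy=0 if yaw is None else -((yaw-cy+np.pi)%(2*np.pi)-np.pi)
    print('t',round(o['t'],2),'shift',t.round(1),'turn',round(dy,3),'pos',o['eef_pos'].round(1),'yaw',cy.round(3),'F',o['contact_force'].round(1),'gap',round(o['finger_gap'],1))
E
python3 -c "
from h import *
go(595.7,196.2,150,1.44)"
```

```text
t 0.1 shift [-474.4 -214.1   81. ] turn 1.307 pos [240.2 576.4 230.6] yaw 2.747 F [ 0.9 -0.2  0.4] gap 85.4
```

Request:
servo_tool --commands "-20 -9 0 0.05 0;-60 -27 0 0.2 0;-100 -45 0 0.35 0;-140 -63 0 0.5 0;-180 -81 10 0.65 0;-220 -99 20 0.8 0;-260 -117 30 0.95 0;-300 -135 40 1.1 0;-340 -153 50 1.25 0;-380 -171 60 1.307 0;-420 -189 70 1.307 0;-450 -203 80 1.307 0;-474 -214 81 1.307 0;-474 -214 81 1.307 0;-474 -214 81 1.307 0;-474 -214 81 1.307 0"

```text
t: 1.7
eef_pos: [594.4, 197.3, 149.9]
tool_rot: [-3.14, 0.001, 1.441]
contact_force: [-0.1, -0.3, -0.0]
finger_gap: 85.7
```

Run:
```python
from h import *
go(595.7,196.2,80,1.44)
o=sensors.get_obs();p,d=vision.camera('wrist');cv2.imwrite('pics/w1.png',p[:,:,::-1])
print(o['joint_pos'].round(2))
# project candidate handle axis pts into wrist image
c=vision.calibration('wrist');M=np.array(c['mount']);K=c['mtx'];r=rot(o['tool_rot'])
def wproj(w):
    q=np.linalg.inv(M)@np.append(r.T@(np.array(w)-o['eef_pos']),1);x,y,z=q[0],-q[1],-q[2]
    th=np.arctan2(np.hypot(x,y),z);s=K[0,0]*th/np.hypot(x,y);return K[0,2]+s*x,K[1,2]+s*y
for w in([595.7,196.2,100],[595.7,196.2,35],[579,72,80],[579,72,75]):print(w,np.round(wproj(w)))
```

```text
t 1.7 shift [-0.8  1.5 69.9] turn 0.001 pos [594.4 197.3 149.9] yaw 1.441 F [-0.1 -0.3 -0. ] gap 85.7
[-0.45  0.79  0.1   1.64 -0.1   0.71 -0.43]
[595.7, 196.2, 100] [317. 230.]
[595.7, 196.2, 35] [316. 200.]
[579, 72, 80] [316. 343.]
[579, 72, 75] [316. 340.]
```

View pics/w1.png

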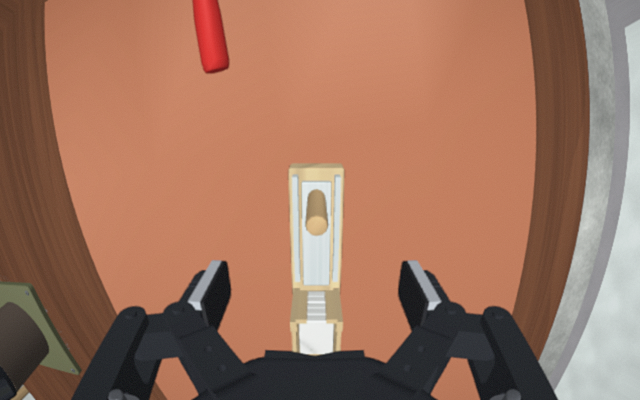

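The view shows the handle top at (316,226), centred between the fingers, and the magazine axis straight in the tool's x. I'll go down and grip.

Request:
servo_tool --commands "1 1 20 0 0;1 1 50 0 0;1 1 75 0 0;1 1 87 0 0;1 1 87 0 0;1 1 87 0 0.5;1 1 87 0 1;1 1 87 0 1;1 1 87 0 1;1 1 87 0 1;1 1 87 0 1;1 1 87 0 1" --newtons 40

```text
t: 2.95
eef_pos: [596.1, 198.6, 63.7]
tool_rot: [3.141, 0.0, 1.441]
contact_force: [-0.4, -1.1, 4.0]
finger_gap: 14.8
```

Request:
servo_tool --commands "-5 0 0 0 1;-13 0 0 0 1;-21 0 0 0 1;-29 0 0 0 1;-37 0 0 0 1;-45 0 0 0 1;-52 0 0 0 1;-59 0 0 0 1;-65 0 0 0 1;-68 0 0 0 1;-70 0 0 0 1;-70 0 0 0 1;-70 0 0 0 1"

```text
t: 4.25
eef_pos: [587.0, 128.3, 63.7]
tool_rot: [3.142, 0.001, 1.441]
contact_force: [1.0, -1.6, 2.3]
finger_gap: 15.0
```

Request:
servo_tool --commands "-2 0 0 0 1;-3 0 0 0 1;-4 0 0 0 1;-5 0 0 0 1;-6 0 0 0 1;-7 0 0 0 1;-7 0 0 0 1"

```text
t: 4.95
eef_pos: [586.6, 125.2, 63.8]
tool_rot: [3.141, -0.003, 1.443]
contact_force: [1.7, 7.9, -0.1]
finger_gap: 14.7
```

Request:
servo_tool --commands "-4 0 0 0 1;-8 0 0 0 1;-8 0 0 0 1;-8 0 0 0 1"

```text
t: 5.35
eef_pos: [586.7, 125.2, 63.8]
tool_rot: [3.139, -0.013, 1.449]
contact_force: [3.0, 13.8, -2.1]
finger_gap: 15.1
```

Run:
```python
from h import *
p,d=vision.camera('scene');a=p[150:290,280:480];cv2.imwrite('pics/s2.png',cv2.resize(a,None,fx=4,fy=4,interpolation=cv2.INTER_CUBIC)[:,:,::-1])
```

```text
(no output)
```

View pics/s2.png

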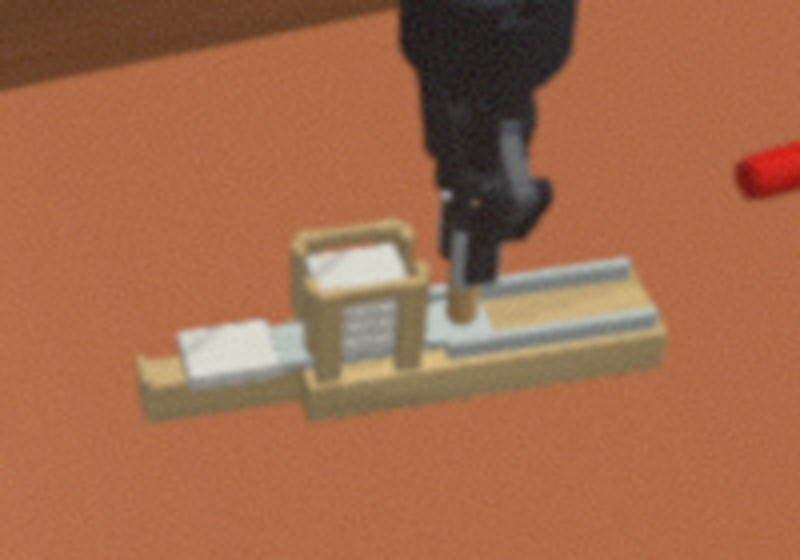

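The blank is out on the tongue at crop (230,350), with the slide against its forward stop. Now I'll draw the slide back.

Request:
servo_tool --commands "4 0 0 0 1;10 0 0 0 1;18 0 0 0 1;26 0 0 0 1;34 0 0 0 1;42 0 0 0 1;50 0 0 0 1;57 0 0 0 1;63 0 0 0 1;68 0 0 0 1;71 0 0 0 1;73 0 0 0 1;75 0 0 0 1;77 0 0 0 1;79 0 0 0 1;79 0 0 0 1"

```text
t: 7.0
eef_pos: [596.2, 199.9, 63.8]
tool_rot: [3.139, -0.007, 1.447]
contact_force: [2.6, -8.7, -6.1]
finger_gap: 15.2
```

Request:
servo_tool --commands "0 0 0 0 1;-1 0 0 0 0.6;-1 0 0 0 0;-1 0 0 0 0;-1 0 0 0 0;-1 0 0 0 0;-1 0 -30 0 0;-1 0 -60 0 0;-1 0 -86 0 0;-20 0 -86 0 0;-60 0 -86 0 0;-100 0 -86 0 0;-140 0 -86 0 0;-150 0 -86 0 0;-150 0 -86 0 0;-150 0 -86 0 0"

```text
t: 8.6
eef_pos: [577.2, 51.7, 148.4]
tool_rot: [3.14, -0.009, 1.448]
contact_force: [0.2, 0.7, 0.1]
finger_gap: 85.3
```

```bash
cat >> h.py <<'E'
class Wrist:
    def __init__(s,fn=None):
        s.o=sensors.get_obs();s.p,s.d=vision.camera('wrist');c=vision.calibration('wrist')
        s.M=np.array(c['mount']);s.K=c['mtx'];s.r=rot(s.o['tool_rot'])
        if fn:cv2.imwrite(fn,s.p[:,:,::-1])
    def plane(s,uv,z):
        uv=np.atleast_2d(uv).astype(float)-[s.K[0,2],s.K[1,2]];n=np.linalg.norm(uv,axis=1);th=n/s.K[0,0]
        d=np.stack([np.sin(th)*uv[:,0]/n,-np.sin(th)*uv[:,1]/n,-np.cos(th)],-1)
        d=d@s.M[:3,:3].T@s.r.T; o=s.r@s.M[:3,3]+s.o['eef_pos']
        return o+d*((z-o[2])/d[:,2])[:,None]
def blobs(mask,f,minA=150):
    c,_=cv2.findContours(mask.astype(np.uint8),cv2.RETR_EXTERNAL,cv2.CHAIN_APPROX_NONE)
    for k in c:
        if cv2.contourArea(k)>minA:
            w=cv2.minAreaRect(f(k[:,0])[:,:2].astype(np.float32))
            print(np.round(cv2.minAreaRect(k)[0]),'world',np.round(w[0],1),np.round(w[1],1),round(w[2],1))
E
python3 - <<'E'
from h import *
go(570.8,9.5,25)
w=Wrist('pics/w2.png')
hsv=cv2.cvtColor(w.p,cv2.COLOR_RGB2HSV);blobs((hsv[...,1]<50)&(hsv[...,2]>150),lambda k:w.plane(k,35))
c=vision.calibration('top');p,d=vision.camera('top');hsv=cv2.cvtColor(p,cv2.COLOR_RGB2HSV);np.savez('top1.npz',p=p,d=d)
blobs((hsv[...,1]<70)&(hsv[...,2]>90),lambda k:onplane(c,k,18),300)
c=vision.calibration('scene');p,d=vision.camera('scene');P=points('scene',d,c);print('blank region z30-38',[ (q:=P[(abs(P[...,0]-571)<40)&(abs(P[...,1]-9)<40)&(P[...,2]>31)&(P[...,2]<39)]).mean(0).round(1),cv2.minAreaRect(q[:,:2].astype(np.float32))])
E
```

```text
t 8.6 shift [-43.8  -1.4 123. ] turn 0 pos [577.2  51.7 148.4] yaw 1.448 F [0.2 0.7 0.1] gap 85.3
[ 16. 384.] world [-348.9 -400.3] [398.3  93.5] 25.6
[375. 350.] world [ 625.3 -137.3] [23.8 45.5] 54.0
[425. 283.] world [680.3 -51.6] [15.4 72.4] 20.1
[203. 283.] world [452.  -23.3] [72.3 14.8] 55.3
[314. 240.] world [571.6  13.2] [45.5 31.9] 82.9
[314. 178.] world [579.1  70.7] [55.5 36.6] 83.0
[590. 227.] world [930.3 -50. ] [350.9  45.5] 89.8
[597. 210.] world [1202.8 -394.2] [ 361.9 1292.2] 30.1
[314.  74.] world [590.6 160. ] [104.5  26.1] 82.6
[336.  68.] world [609.3 162.7] [104.3   5.9] 83.0
[291.  67.] world [573.  167.7] [105.1   5.8] 82.6
[461. 244.] world [ 475.7 -239.6] [65.5 69.3] 21.5
[426. 169.] world [ 618.6 -179.1] [67.7 73.6] 46.3
[556. 129.] world [ 705.1 -433.6] [ 37.  114.4] 19.0
[500.  11.] world [ 963.3 -343.5] [ 51.4 577.4] 0.9
blank region z30-38 [array([573.3,   9.8,  35.1]), ((570.6406860351562, 11.562629699707031), (84.21537780761719, 38.50748062133789), 74.14601135253906)]
```

View pics/w2.png

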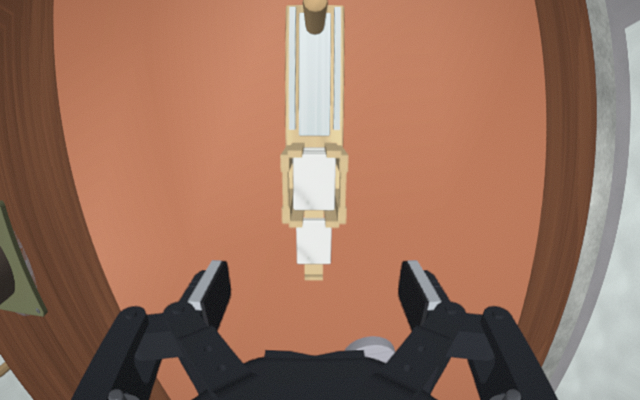

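The view shows the slide back, the dispensed blank at (314,242), and the rest of the stack in the tower. I'll grip the blank with the fingertips only, so that the tips stay above its underside when it is set down on the block.

Request:
servo_tool --commands "-20 -1 0 0 0;-43 -1 10 0 0;-43 -1 50 0 0;-43 -1 90 0 0;-43 -1 112 0 0;-43 -1 122 0 0;-43 -1 122 0 0;-43 -1 122 0 0.3;-43 -1 122 0 0.45;-43 -1 122 0 0.6;-43 -1 122 0 1;-43 -1 122 0 1;-43 -1 122 0 1;-43 -1 122 0 1;-43 -1 122 0 1" --newtons 45

```text
t: 10.25
eef_pos: [572.4, 11.3, 27.3]
tool_rot: [3.138, -0.009, 1.45]
contact_force: [-1.6, 0.2, 5.0]
finger_gap: 30.1
```

Run:
```python
from h import *
go(571,10.5,26,1.445)
c=vision.calibration('scene');p,d=vision.camera('scene')
a=p[180:280,270:400];cv2.imwrite('pics/s3.png',cv2.resize(a,None,fx=6,fy=6,interpolation=cv2.INTER_CUBIC)[:,:,::-1])
```

```text
t 10.25 shift [-1.  -1.3  1.3] turn 0.005 pos [572.4  11.3  27.3] yaw 1.45 F [-1.6  0.2  5. ] gap 30.1
```

View pics/s3.png

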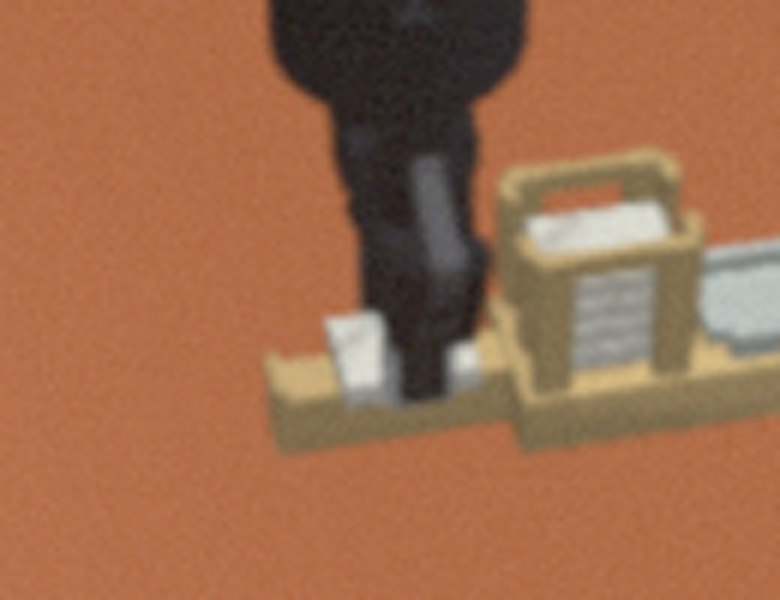

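Request:
servo_tool --commands "0 0 -5 0 1;0 0 -15 0 1;0 0 -30 0 1;0 0 -50 0 1;0 0 -60 0 1;0 0 -60 0 1"

```text
t: 10.9
eef_pos: [573.4, 10.7, 89.4]
tool_rot: [3.134, -0.01, 1.45]
contact_force: [-0.1, 0.2, -0.8]
finger_gap: 30.7
```

Run:
```python
from h import *
go(476,-239.7,75,1.946)
```

```text
t 10.9 shift [-260.5  -66.5   11.4] turn -0.496 pos [573.4  10.7  89.4] yaw 1.45 F [-0.1  0.2 -0.8] gap 30.7
```

Request:
servo_tool --commands "-10 -3 0 -0.02 1;-30 -8 0 -0.1 1;-55 -14 0 -0.18 1;-80 -20 0 -0.26 1;-105 -27 0 -0.34 1;-130 -33 0 -0.42 1;-155 -40 0 -0.496 1;-175 -45 0 -0.496 1;-185 -48 0 -0.496 1;-190 -50 0 -0.496 1;-190 -50 0 -0.496 1;-190 -50 0 -0.496 1"

```text
t: 12.1
eef_pos: [501.3, -170.5, 87.1]
tool_rot: [3.129, -0.006, 1.947]
contact_force: [0.3, 0.6, -0.4]
finger_gap: 30.4
```

Run:
```python
from h import *
go(476,-239.7,75,1.946)
w=Wrist('pics/w3.png')
hsv=cv2.cvtColor(w.p,cv2.COLOR_RGB2HSV)
m=(hsv[...,1]<60)&(hsv[...,2]>90)
blobs(m,lambda k:w.plane(k,18));print('blank@~95');blobs(m,lambda k:w.plane(k,w.o['eef_pos'][2]+8))
```

```text
t 12.1 shift [-55.1 -49.2  11.2] turn 0.001 pos [ 501.3 -170.5   87.1] yaw 1.947 F [ 0.3  0.6 -0.4] gap 30.4
[152. 382.] world [ 400.4 -439.1] [17.9 39.8] 16.3
[ 11. 361.] world [  92.  -611.7] [118.2 191.3] 4.2
[582. 318.] world [1273.6 -344.8] [262.8 899.5] 66.9
[435. 265.] world [ 615.7 -174.1] [76.1 67.6] 5.4
[290. 270.] world [ 499.3 -222. ] [126.5  79.9] 30.7
blank@~95
[152. 382.] world [ 425.6 -313.9] [11.4 25.3] 16.3
[ 11. 361.] world [ 229.4 -423.7] [ 75.2 121.7] 4.2
[582. 318.] world [ 981.2 -253.9] [167.2 572.3] 66.9
[435. 265.] world [ 562.6 -145.3] [48.4 43. ] 5.4
[290. 270.] world [ 488.5 -175.8] [80.5 50.8] 30.7
```

View pics/w3.png

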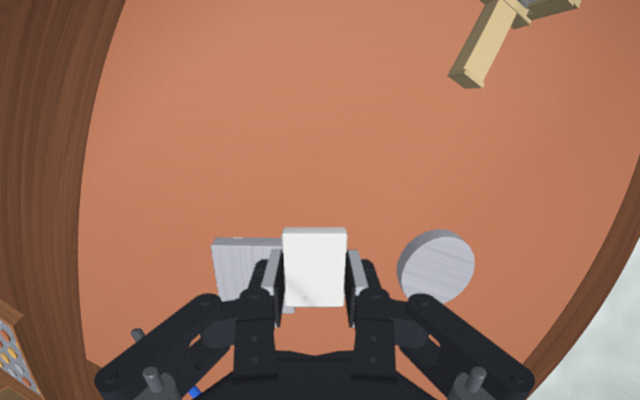

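The blank is held square at (283–346, 235–306), and the block below is parallel to it, with its top-face corner at (213,246) and the opposite corner near (294,313). I'll check both in world coordinates.

Run:
```python
from h import *
w=Wrist()
a=w.plane([[213,246],[294,313]],18)[:,:2];print('block',a,a.mean(0),np.linalg.norm(a[0]-a[1]))
b=w.plane([[283,235],[346,235],[284,306],[344,306]],w.o['eef_pos'][2]+35-27.3)[:,:2];print('blank',b.round(1),b.mean(0))
```

```text
block [[ 436.81219097 -220.81013368]
 [ 518.27838925 -257.4221149 ]] [ 477.54529011 -239.11612429] 89.315052657587
blank [[ 479.7 -156. ]
 [ 507.9 -145. ]
 [ 494.  -195.9]
 [ 524.3 -184.3]] [ 501.48917602 -170.29959336]
```

Request:
servo_tool --commands "-10 -9 0 0 1;-28 -24 0 0 1;-46 -40 0 0 1;-53 -46 0 0 1;-55 -48 10 0 1;-55 -48 30 0 1;-55 -48 48 0 1;-55 -48 57 0 1;-55 -48 60 0 1;-55 -48 60 0 1;-55 -48 60 0 1"

```text
t: 13.3
eef_pos: [478.1, -238.5, 26.8]
tool_rot: [3.129, -0.005, 1.948]
contact_force: [0.3, -0.2, 0.3]
finger_gap: 30.5
```

```bash
python3 -c "
from h import *
go(476.8,-239.5,20.3,1.946);print(sensors.get_obs()['tool_rot'])"
```

```text
t 13.3 shift [-0.5 -1.7  6.5] turn 0.002 pos [ 478.1 -238.5   26.8] yaw 1.948 F [ 0.3 -0.2  0.3] gap 30.5
[ 3.12862804 -0.00482112  1.94819222]
```

Request:
servo_tool --commands "-0.5 -1.7 2 0 1;-0.5 -1.7 4 0 1;-0.5 -1.7 5 0 1;-0.5 -1.7 6 0 1;-0.5 -1.7 6 0 1;-0.5 -1.7 6 0 1"

```text
t: 13.9
eef_pos: [476.8, -239.5, 20.8]
tool_rot: [3.129, -0.005, 1.948]
contact_force: [0.8, 0.3, -1.1]
finger_gap: 30.2
```

Request:
servo_tool --commands "0 0 0.5 0 1;0 0 1 0 1;0 0 1 0 1;0 0 1 0 1"

```text
t: 14.3
eef_pos: [476.9, -239.6, 20.4]
tool_rot: [3.129, -0.004, 1.948]
contact_force: [-2.0, 0.2, 6.8]
finger_gap: 30.6
```

Contact at 6.8 N. I'll release gently and rise.

Request:
servo_tool --commands "0 0 0.3 0 0.55;0 0 0.3 0 0.5;0 0 0.3 0 0.4;0 0 0.3 0 0.2;0 0 0 0 0;0 0 0 0 0;0 0 0 0 0;0 0 0 0 0;0 0 -10 0 0;0 0 -30 0 0;0 0 -60 0 0;0 0 -100 0 0;0 0 -130 0 0;50 0 -130 0 0;90 0 -130 0 0;110 0 -130 0 0;110 0 -130 0 0;110 0 -130 0 0"

```text
t: 16.1
eef_pos: [435.5, -138.8, 151.5]
tool_rot: [3.128, -0.003, 1.949]
contact_force: [0.2, -0.3, -0.5]
finger_gap: 85.4
```

Run:
```python
from h import *
w=Wrist('pics/w4.png');print(w.o['t'],w.o['contact_force'],w.o['eef_pos'])
hsv=cv2.cvtColor(w.p,cv2.COLOR_RGB2HSV)
print('white@28');blobs((hsv[...,1]<30)&(hsv[...,2]>205),lambda k:w.plane(k,28))
print('grey@18');blobs((hsv[...,1]<60)&(hsv[...,2]>90),lambda k:w.plane(k,18),600)
p,d=vision.camera('scene');P=points('scene',d,vision.calibration('scene'))
q=P[(abs(P[...,0]-477)<50)&(abs(P[...,1]+239)<50)&(P[...,2]>25)&(P[...,2]<60)];A=np.c_[q[:,:2],np.ones(len(q))];s=np.linalg.lstsq(A,q[:,2],rcond=None)[0]
print(len(q),q.mean(0),'slope',s[:2],cv2.minAreaRect(q[:,:2].astype(np.float32)))
a=np.hstack([p[140:290,150:300],p[140:290,300:450]]);cv2.imwrite('pics/s4.png',cv2.resize(a,None,fx=2.5,fy=2.5,interpolation=cv2.INTER_CUBIC)[:,:,::-1])
```

```text
16.1 [ 0.21440034 -0.2756984  -0.47854168] [ 435.47407952 -138.82130443  151.5380462 ]
white@28
[313. 289.] world [ 473.1 -232.3] [60.4 60.8] 21.5
[457. 275.] world [ 617.1 -164.8] [41.7 63.4] 60.8
[590. 300.] world [1404.4 -339.5] [ 293.7 1228.2] 66.3
[551.  56.] world [612.5 101.5] [60.1 27.9] 82.7
[548.  11.] world [591.1 148.1] [60.3 22.3] 41.4
grey@18
[ 46. 346.] world [  82.3 -613.6] [153.1 199.4] 5.7
[312. 286.] world [ 474.5 -235.7] [65.7 73.1] 21.3
[445. 277.] world [ 612.1 -173.3] [70.9 88. ] 48.9
[589. 298.] world [1439.1 -350.5] [ 309.2 1278.8] 66.2
[548.  61.] world [617.2  94.2] [91.9 38.6] 71.2
[546.  11.] world [601.2 153.7] [92.2 30.6] 39.1
289 [ 478.56002706 -240.90230398   28.28632061] slope [-0.0091763 -0.0072317] ((477.57427978515625, -240.92922973632812), (34.43553924560547, 44.437007904052734), 20.650415420532227)
```

View pics/w4.png

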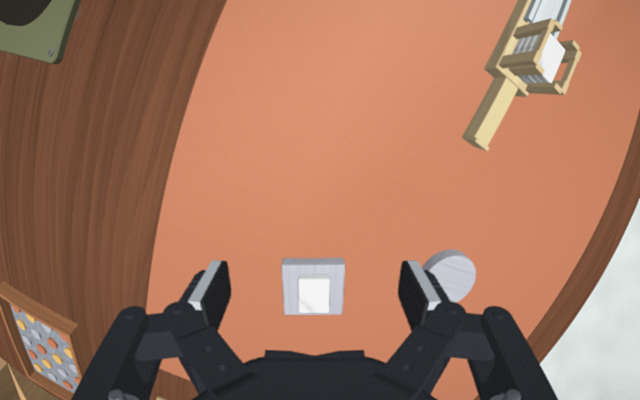

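View pics/s4.png

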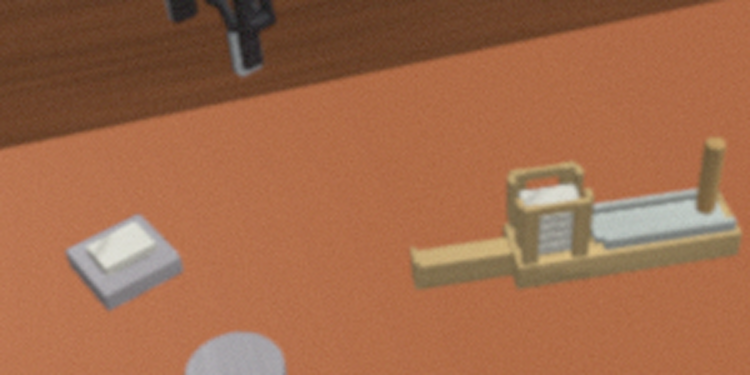

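Run:
```python
from h import *
w=Wrist()
t=w.r.T@0 if 0 else None
L=lambda uv,z:((w.plane(uv,z)-w.o['eef_pos'])@w.r)[:,:2].round(1)
print('block near/far',L([[314,266],[314,315],[283,290],[345,290]],18));print('blank',L([[314,278],[314,313],[298,295],[329,295]],28))
p,d=vision.camera('top');c=vision.calibration('top');hsv=cv2.cvtColor(p,cv2.COLOR_RGB2HSV);P=points('top',d,c)
near=(abs(P[...,0]-477)<60)&(abs(P[...,1]+240)<60)
blobs(near&(hsv[...,1]<70)&(hsv[...,2]>90),lambda k:onplane(c,k,18))
V=hsv[...,2][near&(hsv[...,1]<70)];print(np.percentile(V,[10,50,75,90]))
blobs(near&(hsv[...,1]<70)&(hsv[...,2]>180),lambda k:onplane(c,k,28))
q=P[near&(P[...,2]>25)&(P[...,2]<40)];print(len(q),q.mean(0))
a=p[200:290,410:510];cv2.imwrite('pics/t5.png',cv2.resize(a,None,fx=5,fy=5,interpolation=cv2.INTER_CUBIC)[:,:,::-1])
```

```text
block near/far [[-7.750e+01 -1.000e-01]
 [-1.422e+02 -2.000e-01]
 [-1.075e+02 -3.330e+01]
 [-1.081e+02  3.310e+01]]
blank [[-8.580e+01 -1.000e-01]
 [-1.312e+02 -2.000e-01]
 [-1.069e+02 -1.670e+01]
 [-1.072e+02  1.550e+01]]Traceback (most recent call last):
  File "<stdin>", line 9, in <module>
    return _quantile_unchecked(
        a, q, axis, out, overwrite_input, method, keepdims, weights)
    return _ureduce(a,
                    func=_quantile_ureduce_func,
    ...<5 lines>...
                    overwrite_input=overwrite_input,
                    method=method)
    r = func(a, **kwargs)
    result = _quantile(arr,
                       quantiles=q,
    ...<2 lines>...
                       out=out,
                       weights=wgt)
    previous = arr[previous_indexes]
               ~~~^^^^^^^^^^^^^^^^^^
IndexError: index 0 is out of bounds for axis 0 with size 0
```

The wrist view puts the blank within about 1.5 mm of the block's centre. It lies flat, with its top at 28.3 mm. The top camera is blocked by the arm, but the wrist and scene views agree, so I'm handing in.

```bash
python3 -c "
from h import *
print(bot.finish_job())"
```

```text
the job is handed in; nothing more can be done
None
```

The job is handed in at about 16 s of the 51 s allowed; no verdict was reported. I pushed the slide to its forward stop (contact about 14 N), drew it fully back, and took the blank from the tongue by the fingertips. I set it on the square block at about 7 N contact, released it and backed the arm clear.

- **Placement:** in the last wrist view the blank is about 1.5 mm off the block's centre along its length and 0.5 mm across. The scene view gives its centre as (477.6, -240.9), against (477, -239.4) measured earlier for the block.
- **Flatness:** the scene view puts the blank's top at 28.3 mm against 28 mm expected, with under 1% slope.
- **Magazine:** the tongue is empty, the slide is back and the remaining stack is in the tower, so only one blank was dispensed. I didn't measure how far the stack dropped.
- **Failed check:** the final top-camera check gave no data because the arm blocked its view, and the script stopped there with an error. I relied on the other two cameras.

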